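Reload the bench stapler

ROBOT

A 6-joint arm with a two-finger parallel gripper is mounted at the origin on the work surface; the furniture and walls round the work are solid. World frame = base frame: x ahead of the robot, y to its left, z up, the work surface at z = 0. Lengths are in m, angles in rad, forces in N, time in s.
With the tool pointing down it reaches from about 0.3 to 0.825 m from the base axis. Payload 5.4 kg.
Tool frame: the origin (TCP) lies at the very end of the fingers, on their centre line; the grasp point (between the pads) lies 19 mm behind it; z points along the fingers, x is the direction in which the jaws open and shut, and the axes are right-handed (so a half turn about z gives the same grasp; the last joint's range is limited). The gripper opens to 92 mm and grips with 3 to 60 N. Pads are 20 mm wide; open, the fingers measure 128 mm over their backs; the gripper's body (75 mm by 189 mm) begins 69 mm behind the grasp point.
Start: joints at [1.048, 0.158, 1.597, -0, 1.386, -0.21], TCP at [0.177, 0.547, 0.215] pointing down, gripper open.
Joint ranges: [-2.91, 2.91], [-0.94, 2.29], [0.18, 2.7], [-1.29, 4.43], [0.17, 2.64], [-3, 3]. Speed limits (rad/s): [2.57, 2.57, 3.14, 3.14, 3.14, 3.14].

INTERFACE

Orientations are given as a rotation vector (axis times angle).
In Python, from workcell import bot gives the robot as it stands. Calls block until the motion is done:
- bot.goto(position, orientation): joint-space move of the TCP to a pose.
- bot.line_to(position, rot=None, max_speed=0.15): straight line of the TCP; rot=None keeps the orientation; max_speed is the mean speed in m/s.
- bot.set_joints(angles): joint-space move.
- bot.set_gripper(opening, newtons=None): opening from 0.0 (shut) to 1.0 (fully open); newtons is the grip in N (None keeps the last); returns when the fingers have stopped.
- bot.hold(seconds).
- bot.inverse_kinematics(position, orientation): joint angles nearest the present ones, or None.
- bot.read_camera(name): name is "side" or "top" or "wrist"; returns a dict with "pixels" (400x640x3 uint8, blue, green, red), "fx", "fy", "cx", "cy" (pixels), "R" (3x3) and "t" (3): a world point X has camera coordinates R X + t. Camera axes: x right, y down, z forward; pixel columns grow to the right and rows downward; lengths in m; the calibration is good to about 2 mm. A picture is of the moment at which its call begins. There is no depth.
A pose or a line that the arm cannot do raises bot.MotionError and nothing moves.
- bot.job_done(): hands the job in, once; it reports no verdict.
Readings, each from a call of its own:
- bot.current_clock(): time.
- bot.current_joints(): joint angles.
- bot.current_joint_vel(): joint speeds.
- bot.current_effort(): joint torques, N m.
- bot.current_ee_pos(): TCP position.
- bot.current_tool_rot(): TCP orientation.
- bot.current_contact_force(): force on the tool from outside, world axes, zero at the start.
- bot.current_ft_torque(): the same for the moment, N m.
- bot.current_opening(): opening from 0.0 (shut) to 1.0 (fully open).
Only numpy, scipy, OpenCV 4.12 (cv2) and the standard library are available. Lean on these libraries where they do the work, as an engineer would, in place of code of your own. Each camera call takes 0.05 s, during which the arm holds its last target.

TASK

The bench stapler used for closing parcels is empty: draw the copper staple strip straight out of its carton by the end that sticks out, lay it down flat on the table clear of the carton and let go of it, then take it again by its middle, because the stapler's channel has room for fingers only at its middle. With the end of the strip push the orange spring follower back, lower the strip behind the front lip until it lies flat on the channel floor, and let go so that the follower presses it against the lip. Then slide the blue cover fully closed over the strip by its yellow tab and let go, leaving the palm stone and the gem jar where they are.

Things in the scene. Friction and masses are not known exactly. Their poses are not given: they have to be found in the camera images.
- strip: loose strip of copper carton staples, an upside-down U in section, rigid: 120 long (x) x 36 wide (y) x 24 high (z), about 110 g. Origin at the centre of its underside; x along its length, z up. Either end may go first. It starts in the carton, lying on the carton's 2 mm floor, with about 34 mm of its -x end sticking out of the mouth.
- carton: cream card sleeve with a blue band, fixed to the table: 96 long (x) x 50 wide x 34 high, its open mouth at its -x end, about facing the robot; inside 44 wide, floor 2 thick, ceiling 31 above the table. Origin at the centre of its underside.
- stapler: grey bench stapler, fixed: base 282 x 70 from x = -116 to +166, spring barrel behind it to -167. Its x axis runs along the open channel to the front lip, away from the robot. Origin on the table, below the centre of a loaded strip. Channel floor 30 above the table; channel 41 wide, from the rear wall at x = -110 to the lip at +60; side walls 26 high above the floor, tops flared outward.
- stapler_seat (a point): point on the channel floor (30 above the table) where the centre of the underside of a loaded strip belongs; axes as the stapler's. Both side walls have a finger gap from x = -28 to +22 of this point, open down to the floor; the block below the gap is 54 wide, level with the floor. There the strip can be pinched across its 36 mm width.
- follower (a joint): orange spring follower, a plate 38 wide standing 56 high above the channel floor; value in m that it is pushed back (stapler's -x), 0 to 0.045. At 0 (rest) its face is 105 from the lip, so a 120 mm strip needs more than 0.015. Spring: 2.4 N at 0 and 80 N/m more; it pushes the strip forward when that is let go.
- follower_face (a point): top edge of the follower's front face, in the middle of its width, 56 above the channel floor.
- cover (a joint): blue sliding cover, an inverted U 44 long, 64 wide, its top 31 above the channel floor; value in m, 0 = closed over the channel's front end (x = 22 to 66), 0.095 = fully open ahead of the lip. Starts open by 0.082 to 0.094, slides with 2 N friction, stays where left, closes towards the stapler's -x. A strip that stands proud blocks it; one lying flat clears it by 3 mm.
- cover_tab (a point): centre of the yellow tab on the cover: 12 (x) x 24 (y) x 22 high, standing on the cover's top. It can be pinched across its 24 mm width.
- palm_stone: polished pink rhodonite palm stone, 46 x 33 x 21, a bystander. Origin at its underside.
- gem_jar: round black gem jar with a clear top and a blue gem, 33 across, 22 high, a bystander. Origin at its underside.
- stapler_lip (a point): top of the front lip's inner face, 60 ahead (+x) of the seat and 18 above the channel floor; the lip is 6 thick. A loaded strip's front end rests against this face.

How it is judged:
By the outcome, as a careful person would: the job done as asked, in the order asked, and still so for the second after the job is handed in, with the robot touching nothing.
It also fails if it takes over 58 s, if anything falls off the work surface, if the arm or the gripper's body presses on something with over 40 N, if the wrist force passes 120 N, or if a joint passes its speed limit or range.

## Working session

There is one attempt and no reset: what is moved stays moved. The work goes in short steps, each a Python script; the robot and the scene stay as the last script left them, time stands still between calls to the robot, and variables do not carry over. Pictures are saved under pics/ and viewed, and the job is handed in when it is done.

```bash
ls; mkdir -p pics; python3 - <<'E'
from workcell import bot
import cv2
for n in ["side","top","wrist"]:
    c=bot.read_camera(n); cv2.imwrite(f"pics/{n}0.png",c["pixels"])
    print(n,c["fx"],c["cx"],c["cy"],c["R"],c["t"])
print(bot.current_clock(),bot.current_tool_rot(),bot.current_opening())
E
```

```text
pics
side 420.63797188952947 315.7535076832601 195.56875320691947 [[ 0.92867153 -0.37087417 -0.00464162]
 [-0.21737223 -0.53407637 -0.81701392]
 [ 0.30053038  0.75974652 -0.57659926]] [-0.46094363  0.08313135  0.99387188]
top 508.56695366882843 316.5109674263791 202.2183514472025 [[ 0.02355344 -0.99971539 -0.0037908 ]
 [-0.98217463 -0.02243251 -0.18662738]
 [ 0.18648923  0.00811894 -0.98242346]] [-0.10707149  0.47779614  0.94703884]
wrist 329.6969032123043 318.2176432732177 200.71712575657767 [[ 3.07582563e-01  9.51521017e-01 -8.49589735e-04]
 [ 9.19705251e-01 -2.97068807e-01  2.56695102e-01]
 [ 2.43998398e-01 -7.97363096e-02 -9.66492060e-01]] [-0.5756643  -0.02879274  0.38974713]
0.15 [ 2.53987914e+00  1.84794844e+00 -2.03497978e-03] 0.9991260654107358
```

View pics/side0.png

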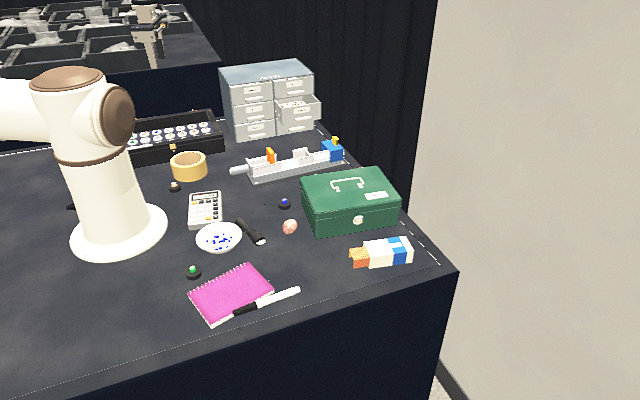

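View pics/top0.png

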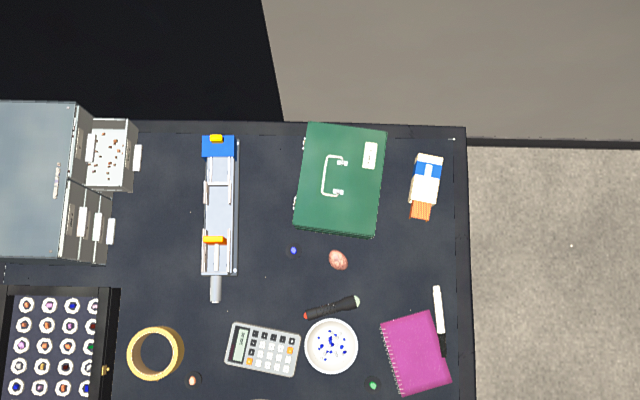

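View pics/wrist0.png

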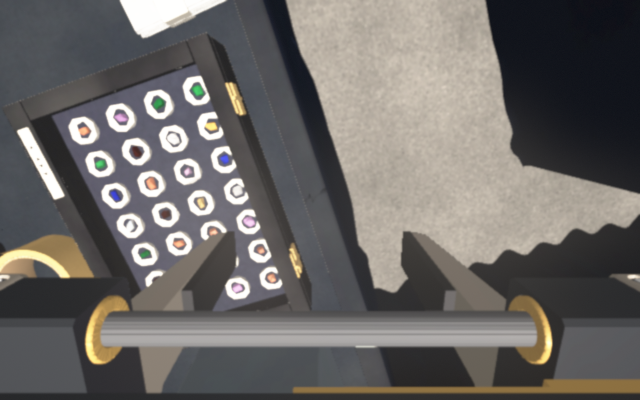

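The side view shows the stapler around (290,165), with the orange follower at (270,156) and the blue cover with its yellow tab at (333,147). The carton is at (390,253) with the strip end at (359,257). In the top view the strip end is at (421,212), the carton at (427,175), the stapler channel at (217,210), the cover at (218,147), the follower at (213,240), the jar at (293,250) and the stone at (338,260).

```bash
cat > h.py <<'E'
from workcell import bot
import cv2, numpy as np
from scipy.spatial.transform import Rotation as Ro
def ray(c,u,v):
    d=np.array([(u-c["cx"])/c["fx"],(v-c["cy"])/c["fy"],1.]); R=np.array(c["R"]);t=np.array(c["t"])
    return -R.T@t, R.T@d
def onz(c,u,v,z):
    o,d=ray(c,u,v); return o+d*(z-o[2])/d[2]
def tri(c1,p1,c2,p2):
    o1,d1=ray(c1,*p1);o2,d2=ray(c2,*p2)
    s=np.linalg.lstsq(np.c_[d1,-d2],o2-o1,rcond=None)[0]
    a=o1+s[0]*d1;b=o2+s[1]*d2; return (a+b)/2,np.linalg.norm(a-b)
def rot(yaw): # tool down, jaw axis (tool x) at world yaw
    x=np.array([np.cos(yaw),np.sin(yaw),0]);z=np.array([0,0,-1.]);y=np.cross(z,x)
    return Ro.from_matrix(np.c_[x,y,z]).as_rotvec()
def crop(c,x0,y0,x1,y1,name,k=None):
    k=k or min(790/(x1-x0),590/(y1-y0)); im=c["pixels"][y0:y1,x0:x1]
    cv2.imwrite(f"pics/{name}.png",cv2.resize(im,None,fx=k,fy=k,interpolation=cv2.INTER_CUBIC)); print(name,"scale",k)
def masks(c,lo,hi,box=None,minA=8):
    hsv=cv2.cvtColor(c["pixels"],cv2.COLOR_BGR2HSV); m=cv2.inRange(hsv,lo,hi)
    if box:
        b=np.zeros_like(m); b[box[1]:box[3],box[0]:box[2]]=255; m&=b
    cs,_=cv2.findContours(m,cv2.RETR_EXTERNAL,cv2.CHAIN_APPROX_NONE)
    return [q for q in cs if cv2.contourArea(q)>=minA]
E
python3 - <<'E'
from h import *
t=bot.read_camera("top"); s=bot.read_camera("side")
np.save("top.npy",t,allow_pickle=True); np.save("side.npy",s,allow_pickle=True)
crop(t,190,125,250,305,"t_st"); crop(t,390,140,460,230,"t_ca"); crop(s,225,130,355,190,"s_st");crop(s,340,230,420,275,"s_ca")
for n,u,v,z in [("stripend",421,212,.026),("carton",427,175,.034),("cover",218,147,.061),("foll",213,240,.086),("jar",293,250,.01),("stone",338,260,.01),("boxcornerBL",295,232,.1),("cab",137,190,.1),("edge",465,300,0)]:
    print(n,onz(t,u,v,z))
E
```

```text
t_st scale 3.2777777777777777
t_ca scale 6.555555555555555
s_st scale 6.076923076923077
s_ca scale 9.875
stripend [ 0.46873848 -0.30299895  0.026     ]
carton [ 0.54234571 -0.31442739  0.034     ]
cover [0.58277533 0.09949644 0.061     ]
foll [0.39710692 0.09276728 0.086     ]
jar [ 0.38918339 -0.05129407  0.01      ]
stone [ 0.3714877  -0.14087979  0.01      ]
boxcornerBL [ 0.41362581 -0.05858064  0.1       ]
cab [0.48509247 0.23625414 0.1       ]
edge [ 0.29971202 -0.39202593  0.        ]
```

View pics/t_st.png

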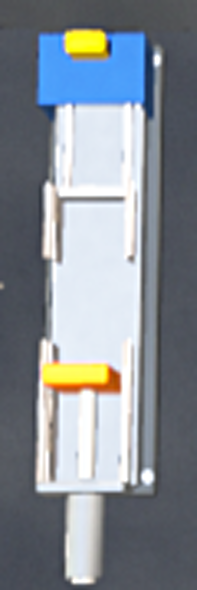

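View pics/t_ca.png

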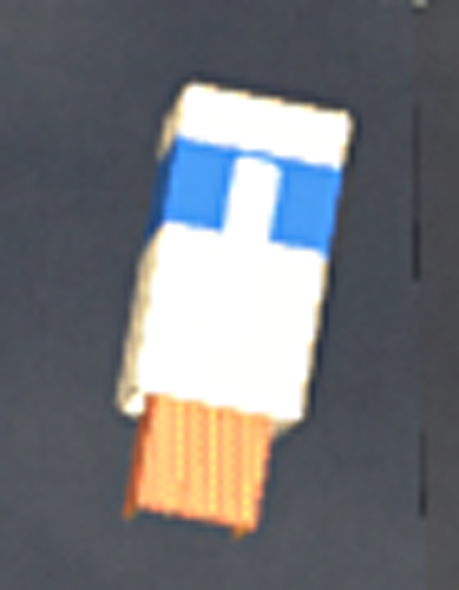

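View pics/s_st.png

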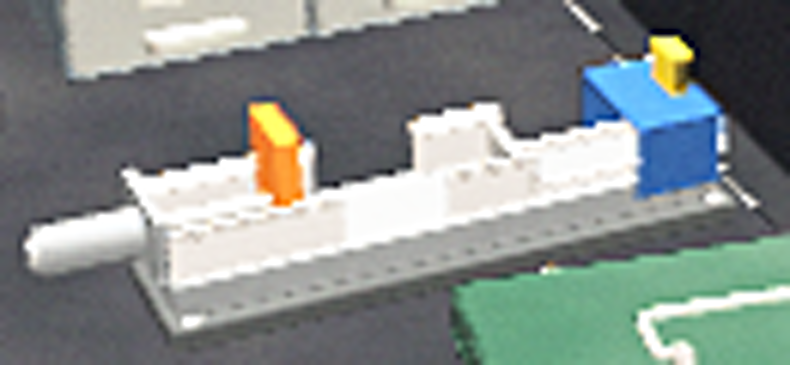

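View pics/s_ca.png

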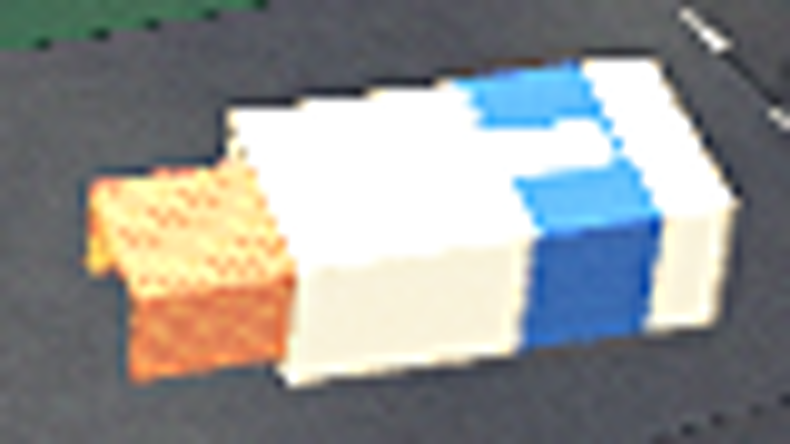

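```bash
python3 - <<'E'
from h import *
t=np.load("top.npy",allow_pickle=True).item(); s=np.load("side.npy",allow_pickle=True).item()
k=6.5556; f=lambda x,y:(390-.0+ (x+.5)/k-.5,140+(y+.5)/k-.5)
P={}
for n,p,z in [("cTL",(183,85),.034),("cTR",(352,113),.034),("cBL",(147,395),.034),("cBR",(303,420),.034),("sL",(137,510),.026),("sR",(257,530),.026)]:
    P[n]=onz(t,*f(*p),z); print(n,P[n])
a=lambda p,q:np.degrees(np.arctan2(*(P[q]-P[p])[[1,0]]))
print("yaw L,R",a("cBL","cTL"),a("cBR","cTR"),"end edges-90", a("cTR","cTL")-90,a("cBR","cBL")-90,a("sR","sL")-90)
print("c centre",(P["cTL"]+P["cTR"]+P["cBL"]+P["cBR"])/4, "strip end mid",(P["sL"]+P["sR"])/2)
k2=9.875; g=lambda x,y:(340+(x+.5)/k2-.5,230+(y+.5)/k2-.5)
for n,p in [("sL",(93,180)),("sR",(135,297))]: print("side",n,onz(s,*g(*p),.026))
for n,p in [("cBR",(300,265)),("cTR",(735,203)),("cBL",(230,110)),("cTL",(655,60))]: print("side",n,onz(s,*g(*p),.034))
for cam,nm in((t,"top"),(s,"side")):
  for lab,lo,hi,box,z in [("yellow",(22,120,120),(35,255,255),(190,125,250,170) if nm=="top" else (325,130,350,150),.083),
                        ("orange",(5,150,150),(24,255,255),(190,225,250,255) if nm=="top" else (260,140,280,170),.086),
                        ("blue",(95,120,80),(125,255,255),(190,125,250,170) if nm=="top" else (315,130,350,170),.061)]:
    for q in masks(cam,lo,hi,box):
        r=cv2.minAreaRect(q); print(nm,lab,cv2.boundingRect(q),r,onz(cam,*r[0],z))
# top corners of follower & tab & lip in top crop
k3=3.27778; h=lambda x,y:(190+(x+.5)/k3-.5,125+(y+.5)/k3-.5)
for n,p,z in [("lipL",(60,190),.048),("lipR",(130,192),.048),("rearL",(38,492),.056),("rearR",(130,490),.056)]: print(n,onz(t,*h(*p),z))
E
```

```text
cTL [ 0.58830522 -0.29614544  0.034     ]
cTR [ 0.58058228 -0.34763096  0.034     ]
cBL [ 0.49128951 -0.28402436  0.034     ]
cBR [ 0.48470397 -0.33074498  0.034     ]
sL [ 0.45749417 -0.28207177  0.026     ]
sR [ 0.45222768 -0.31808074  0.026     ]
yaw L,R -7.121596027957637 -9.988438264768446 end edges-90 -8.53088506723661 -8.023306097238404 -8.320794151156605
c centre [ 0.53622024 -0.31463643  0.034     ] strip end mid [ 0.45486092 -0.30007626  0.026     ]
side sL [ 0.46082051 -0.28162906  0.026     ]
side sR [ 0.45337295 -0.31777446  0.026     ]
side cBR [ 0.4855783  -0.32948124  0.034     ]
side cTR [ 0.58028798 -0.3473348   0.034     ]
side cBL [ 0.49426615 -0.28027334  0.034     ]
side cTL [ 0.58932258 -0.30077179  0.034     ]
top yellow (210, 134, 13, 9) ((216.0, 138.0), (8.0, 12.0), 90.0) [0.59403768 0.09974155 0.083     ]
top orange (203, 236, 24, 8) ((214.5, 239.5), (23.0, 7.0), -0.0) [0.39809499 0.09005762 0.086     ]
top blue (201, 135, 36, 27) ((218.5, 148.0), (26.0, 35.0), 90.0) [0.5807636 0.0983949 0.061    ]
side yellow (332, 136, 7, 9) ((335.0, 140.0), (8.0, 6.0), 90.0) [0.58813433 0.08254186 0.083     ]
side orange (266, 147, 9, 17) ((270.0, 155.0), (16.0, 8.0), 90.0) [0.39255699 0.065077   0.086     ]
side blue (321, 140, 23, 22) ((332.0, 150.5), (21.0, 22.0), 90.0) [0.57227835 0.06636587 0.061     ]
lipL [0.51376777 0.11761536 0.048     ]
lipR [0.51349324 0.07567815 0.048     ]
rearL [0.33442013 0.11715134 0.056     ]
rearR [0.33678837 0.06446936 0.056     ]
```

```bash
python3 - <<'E'
from h import *
t=np.load("top.npy",allow_pickle=True).item(); s=np.load("side.npy",allow_pickle=True).item()
crop(t,280,110,400,250,"t_bx"); crop(s,290,160,410,240,"s_bx")
c=bot.read_camera("wrist"); T=bot.current_ee_pos(); R=Ro.from_rotvec(bot.current_tool_rot()).as_matrix()
o=-np.array(c["R"]).T@c["t"]; print("cam in tool",R.T@(o-T), "view dir in tool",R.T@np.array(c["R"])[2])
E
```

```text
t_bx scale 4.214285714285714
s_bx scale 6.583333333333333
cam in tool [ 0.00121336 -0.07228584 -0.16971655] view dir in tool [5.76410180e-04 2.56974047e-01 9.66418133e-01]
```

View pics/t_bx.png

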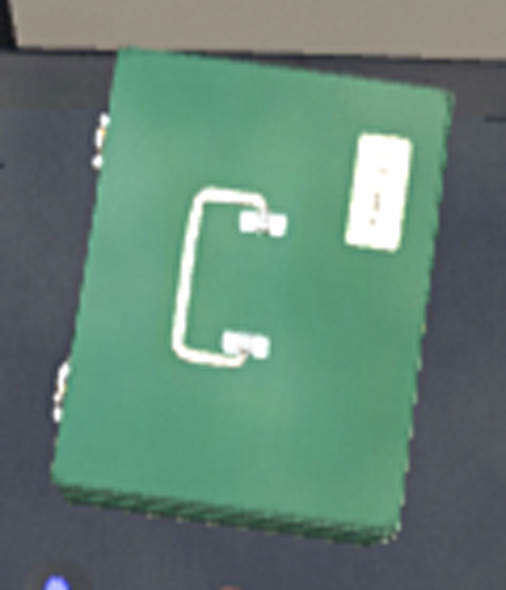

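View pics/s_bx.png

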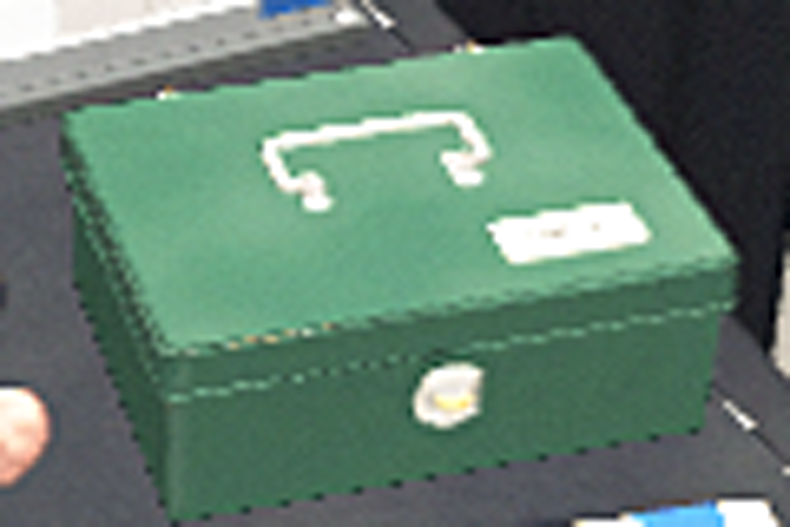

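```bash
python3 - <<'E'
from h import *
t=np.load("top.npy",allow_pickle=True).item(); s=np.load("side.npy",allow_pickle=True).item()
f=lambda x,y:(280+(x+.5)/4.2143-.5,110+(y+.5)/4.2143-.5)
g=lambda x,y:(290+(x+.5)/6.5833-.5,160+(y+.5)/6.5833-.5)
for n,a,b in [("FR",(395,525),(165,350)),("FL",(55,485),(65,112)),("BR",(452,92),(735,262)),("BL",(120,48),(580,40)),]:
    print(n,tri(t,f(*a),s,g(*b)))
print("bottom FR",onz(s,*g(175,520),0))
# stapler points triangulated
f=lambda x,y:(190+(x+.5)/3.2778-.5,125+(y+.5)/3.2778-.5)
g=lambda x,y:(225+(x+.5)/6.0769-.5,130+(y+.5)/6.0769-.5)
for n,a,b in [("tab -y front edge",(106,34),(692,44)),("tab rear-left",(66,50),(652,40)),("foll face top R",(109,365),(298,142)),("foll top L",(42,364),(273,103)),("cover rearR",(152,106),(637,121)),("cover rearL",(38,103),(583,68))]:
    print(n,tri(t,f(*a),s,g(*b)))
E
```

```text
FR (array([ 0.41439859, -0.20298695,  0.07857898]), np.float64(0.002545683190797964))
FL (array([ 0.4310651 , -0.05301972,  0.0787875 ]), np.float64(0.0022462266863341527))
BR (array([ 0.61603533, -0.22891835,  0.07703803]), np.float64(0.0010184293790670596))
BL (array([ 0.63621023, -0.07654089,  0.07624684]), np.float64(0.0031026583921631686))
bottom FR [ 0.41765715 -0.19955231  0.        ]
tab -y front edge (array([0.59963919, 0.08724143, 0.08818733]), np.float64(0.002142497920246185))
tab rear-left (array([0.59108634, 0.11197117, 0.0803935 ]), np.float64(0.000614960106634051))
foll face top R (array([0.40533463, 0.07524791, 0.08411873]), np.float64(0.00039935926804705835))
foll top L (array([0.40508978, 0.11299199, 0.08453679]), np.float64(0.0006258769546550248))
cover rearR (array([0.56165155, 0.06161071, 0.06874031]), np.float64(0.0010062277584426656))
cover rearL (array([0.56364598, 0.13088166, 0.06181726]), np.float64(0.0004752103753973216))
```

```bash
python3 - <<'E'
from h import *
yaw=np.radians(90-8.4)
bot.goto([.44,-.298,.14],rot(yaw)); 
c=bot.read_camera("wrist"); np.save("w1.npy",c,allow_pickle=True); cv2.imwrite("pics/w1.png",c["pixels"])
print(bot.current_clock(),bot.current_joints(),bot.current_ee_pos())
E
```

```text
3.4583 [-8.21846110e-01  1.16091902e-01  1.79658915e+00  9.15645934e-05
  1.22883193e+00 -2.24696154e+00] [ 0.44034461 -0.29753449  0.14003707]
```

View pics/w1.png

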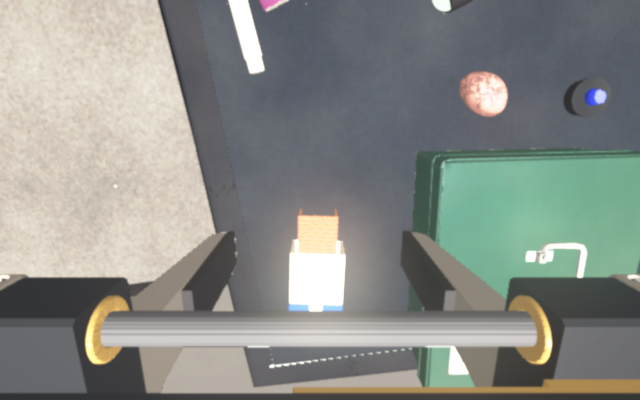

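The wrist view shows the strip end at (318,215)–(318,250), and the carton mouth at about row 250.

```bash
python3 - <<'E'
from h import *
c=np.load("w1.npy",allow_pickle=True).item()
crop(c,280,200,360,320,"w1c")
for q in masks(c,(3,90,90),(22,255,255),(280,200,360,262)):
    r=cv2.minAreaRect(q);print(r,[onz(c,*p,.026).round(4) for p in cv2.boxPoints(r)])
E
```

```text
w1c scale 4.916666666666667
((317.1617431640625, 213.10293579101562), (10.81420612335205, 39.26860427856445), 85.60128784179688) [array([ 0.4491, -0.3163,  0.026 ]), array([ 0.4514, -0.2812,  0.026 ]), array([ 0.4616, -0.2818,  0.026 ]), array([ 0.4593, -0.3172,  0.026 ])]
```

View pics/w1c.png

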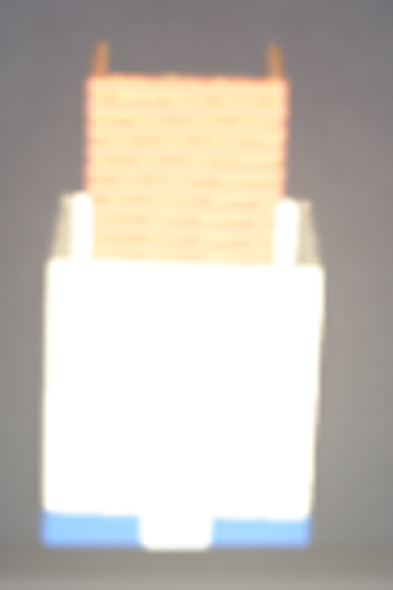

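```bash
python3 - <<'E'
from h import *
c=np.load("w1.npy",allow_pickle=True).item(); k=4.91667
f=lambda x,y:(280+(x+.5)/k-.5,200+(y+.5)/k-.5)
P={n:onz(c,*f(*p),z) for n,p,z in [("eL",(88,75),.026),("eR",(288,78),.026),("sL",(90,185),.026),("sR",(286,190),.026),("cL",(47,262),.034),("cR",(322,265),.034),("bL",(42,545),.034),("bR",(311,546),.034)]}
for n in P: print(n,P[n].round(4))
print("end",(P["eL"]+P["eR"])/2,"mouth",(P["cL"]+P["cR"])/2, "w",np.linalg.norm(P["eL"]-P["eR"]),np.linalg.norm(P["cL"]-P["cR"]))
for a,b,o in [("eL","eR",90),("cL","cR",90),("cL","bL",0),("cR","bR",0)]:
    d=P[b]-P[a]; print(a,b,np.degrees(np.arctan2(d[1],d[0]))-o)
E
```

```text
eL [ 0.4544 -0.3169  0.026 ]
eR [ 0.4603 -0.2807  0.026 ]
sL [ 0.4757 -0.32    0.026 ]
sR [ 0.482  -0.2839  0.026 ]
cL [ 0.4864 -0.3293  0.034 ]
cR [ 0.4944 -0.2793  0.034 ]
bL [ 0.5445 -0.3401  0.034 ]
bR [ 0.5523 -0.2887  0.034 ]
end [ 0.45732893 -0.29880632  0.026     ] mouth [ 0.49037982 -0.30430638  0.034     ] w 0.03667674769706699 0.05057801108602426
eL eR -9.25395238345628
cL cR -9.035908676014728
cL bL -10.57378776719395
cR bR -9.21230481069055
```

```bash
python3 - <<'E'
from h import *
a=np.radians(-9.0); r=rot(np.pi/2+a); u=np.array([np.cos(a),np.sin(a),0])
g=np.array([.4573,-.2988,0])+.015*u; Z=np.array([0,0,1.])
bot.set_gripper(.65)
bot.goto(g+.06*Z,r); bot.line_to(g+.006*Z,r,.1); print(bot.current_contact_force())
bot.set_gripper(0,30); print(bot.current_opening()*92,bot.current_contact_force(),bot.current_clock())
bot.line_to(g+.0075*Z,r,.05)
bot.line_to(g-.03*u+.0075*Z,r,.08); print(bot.current_contact_force(),bot.current_opening()*92)
bot.line_to(g-.125*u+.0075*Z,r,.12); print(bot.current_contact_force(),bot.current_opening()*92,bot.current_clock())
c=bot.read_camera("top"); crop(c,380,140,460,280,"t2"); c=bot.read_camera("side");crop(c,300,210,420,290,"s2")
E
```

```text
[ 0.33532161 -0.16806335 -0.04315548]
35.599192576832294 [-0.27298144 -0.13899613  1.84754121] 5.7
[ 0.01889892 -0.25811894 -0.88319063] 35.63856956056044
[-0.41921424 -0.58473916 -0.46715505] 36.05943737677473 7.4167
t2 scale 4.214285714285714
s2 scale 6.583333333333333
```

View pics/t2.png

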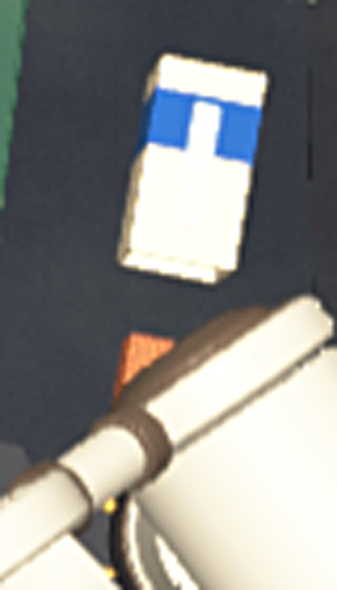

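View pics/s2.png

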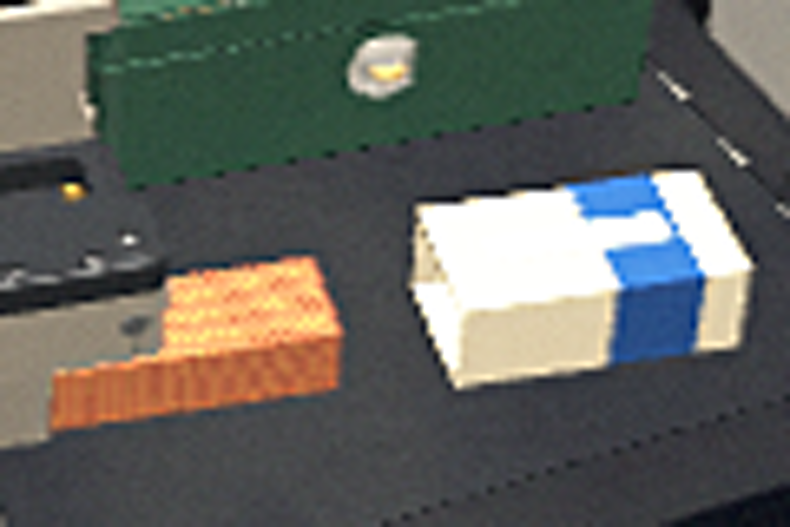

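The strip hangs free of the carton in both views, its far end at (318,260)–(340,385) in the side crop and the empty mouth at about (440,290). I'll lower it and release.

```bash
python3 - <<'E'
from h import *
a=np.radians(-9.0); r=rot(np.pi/2+a); u=np.array([np.cos(a),np.sin(a),0]); Z=np.array([0,0,1.])
g=np.array([.4573,-.2988,0])+.015*u-.125*u
bot.line_to(g+.0042*Z,r,.05); print(bot.current_contact_force())
bot.set_gripper(.65); bot.hold(.1)
bot.line_to(g+.07*Z,r,.2)
m=g+.045*u
bot.goto(m-.01*u+.15*Z,r)
c=bot.read_camera("wrist"); np.save("w2.npy",c,allow_pickle=True); cv2.imwrite("pics/w2.png",c["pixels"]); print(m,bot.current_clock())
s=bot.read_camera("side"); np.save("s3.npy",s,allow_pickle=True);crop(s,300,210,420,290,"s3")
for q in masks(c,(3,60,90),(22,255,255),(260,100,380,300),100):
    rr=cv2.minAreaRect(q);print(rr,[onz(c,*p,.024).round(4) for p in cv2.boxPoints(rr)])
E
```

```text
[ 1.86931027 -0.32274057  1.58755879]
[ 0.39310026 -0.28863176  0.        ] 9.3583
s3 scale 6.583333333333333
((315.2654724121094, 202.88446044921875), (42.53950500488281, 127.49186706542969), 2.4195094108581543) [array([ 0.4501, -0.3221,  0.024 ]), array([ 0.3303, -0.2959,  0.024 ]), array([ 0.3377, -0.2591,  0.024 ]), array([ 0.4585, -0.2815,  0.024 ])]
```

View pics/w2.png

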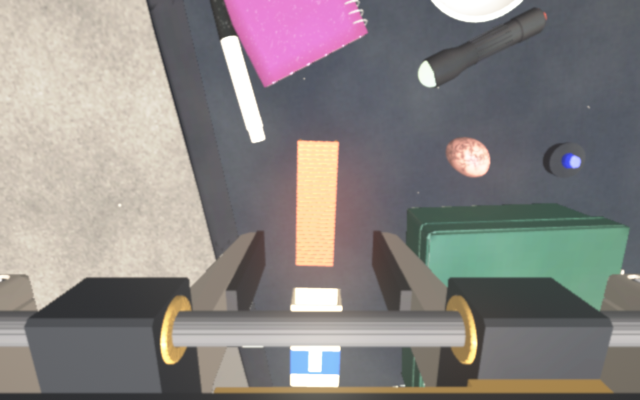

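View pics/s3.png

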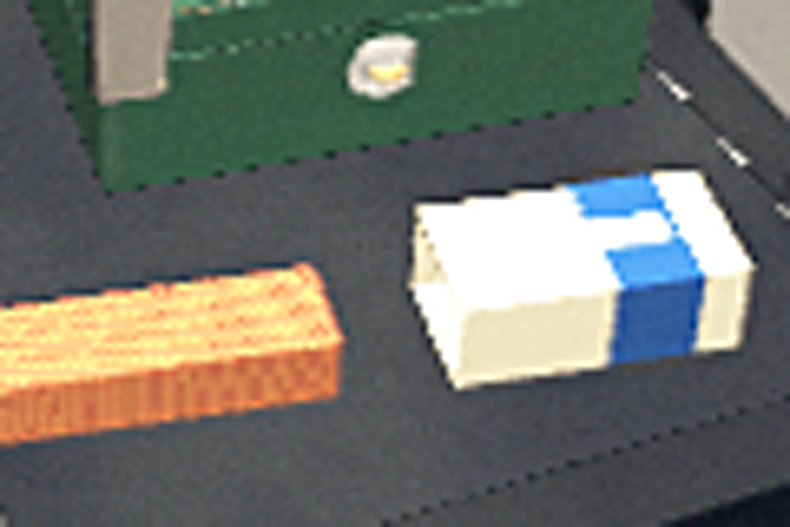

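```bash
python3 - <<'E'
from h import *
c=np.load("w2.npy",allow_pickle=True).item(); crop(c,270,130,360,275,"w2c")
hsv=cv2.cvtColor(c["pixels"],cv2.COLOR_BGR2HSV); m=cv2.inRange(hsv,(3,60,90),(22,255,255))
L=[];Rr=[]
for v in range(155,250,3):
    x=np.where(m[v,280:360])[0]+280; L.append(onz(c,x[0]-.5,v,.024)); Rr.append(onz(c,x[-1]+.5,v,.024))
for A in(L,Rr):
    A=np.array(A); p=np.polyfit(A[:,0],A[:,1],1); print(np.degrees(np.arctan(p[0])),np.polyval(p,.394))
E
```

```text
w2c scale 4.068965517241379
-10.87102938190184 -0.3086051990002548
-10.546685653249213 -0.26964805497280264
```

View pics/w2c.png

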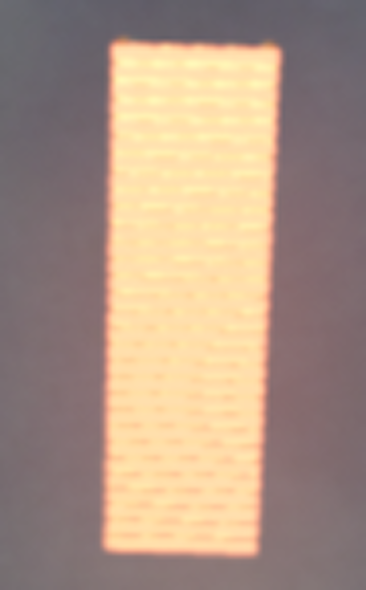

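```bash
python3 - <<'E'
from h import *
bot.goto([.435,.0955,.20],rot(np.radians(91.3)))
c=bot.read_camera("wrist"); np.save("w3.npy",c,allow_pickle=True); cv2.imwrite("pics/w3.png",c["pixels"]); print(bot.current_joints(),bot.current_clock())
E
```

```text
[-5.83465959e-02 -1.78364375e-01  1.96101914e+00 -2.81721684e-04
  1.35943370e+00 -1.65020230e+00] 10.9083
```

View pics/w3.png

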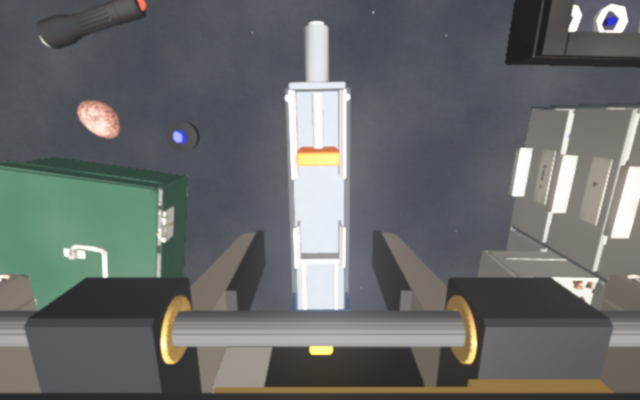

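```bash
python3 - <<'E'
from h import *
c=np.load("w3.npy",allow_pickle=True).item(); crop(c,275,75,365,220,"w3a"); crop(c,275,210,365,360,"w3b")
E
```

```text
w3a scale 4.068965517241379
w3b scale 3.933333333333333
```

View pics/w3a.png

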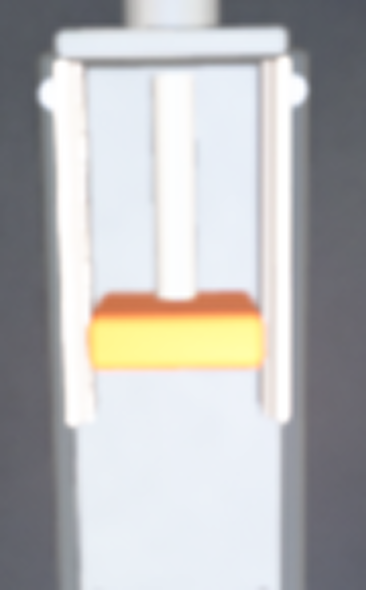

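View pics/w3b.png

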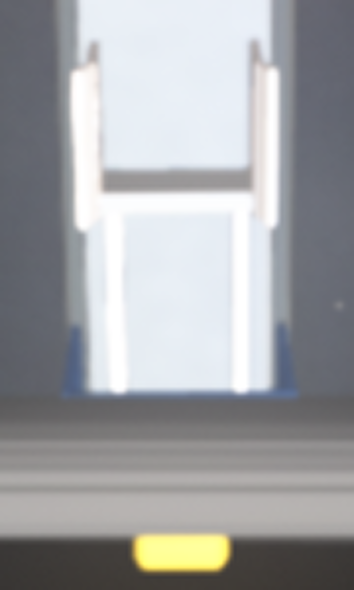

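```bash
python3 - <<'E'
from h import *
c=np.load("w3.npy",allow_pickle=True).item()
A=lambda x,y:(275+(x+.5)/4.069-.5,75+(y+.5)/4.069-.5)
B=lambda x,y:(275+(x+.5)/3.9333-.5,210+(y+.5)/3.9333-.5)
P={}
for n,p,z in [("folL",A(90,368),.086),("folR",A(263,368),.086),("blkL",A(80,480),.03),("blkR",A(282,480),.03),("blkL2",B(75,20),.03),("blkR2",B(272,20),.03),
 ("lipL",B(101,193),.048),("lipR",B(255,193),.048),("lip0L",B(103,170),.03),("lip0R",B(250,170),.03),("tabL",B(134,552),.083),("tabR",B(229,552),.083),("rearL",A(88,66),.03),("rearR",A(262,66),.03),("wallrL",A(68,422),.056),("wallrR",A(290,422),.056),("wallfL",B(71,66),.056),("wallfR",B(278,66),.056)]:
    P[n]=onz(c,*p,z)
    if n.endswith("R") or n.endswith("R2"):
        q=P[n.replace("R","L")]; print(n[:-1],((P[n]+q)/2).round(4),"w",np.linalg.norm(P[n]-q).round(4))
E
```

```text
fol [0.4067 0.0953 0.086 ] w 0.0368
blk [0.4445 0.0973 0.03  ] w 0.0526
blkR [0.469  0.0975 0.03  ] w 0.054
lip [0.5121 0.0996 0.048 ] w 0.0414
lip0 [0.5134 0.0993 0.03  ] w 0.0416
tab [0.5971 0.1023 0.083 ] w 0.0247
rear [0.3422 0.0936 0.03  ] w 0.0419
wallr [0.4242 0.0963 0.056 ] w 0.0527
wallf [0.4732 0.0978 0.056 ] w 0.0529
```

```bash
python3 - <<'E'
from h import *
Z=np.array([0,0,1.])
t=bot.read_camera("top")
for q in masks(t,(3,60,90),(22,255,255),(390,190,460,290),100):
    rr=cv2.minAreaRect(q);print(rr,onz(t,*rr[0],.024))
a=np.radians(-10.3); r=rot(np.pi/2+a); m=np.array([.394,-.2892,0])
bot.goto(m+.06*Z,r); bot.line_to(m+.0035*Z,r,.12); print(bot.current_contact_force(),bot.current_clock())
bot.set_gripper(0,35); print(bot.current_opening()*92,bot.current_contact_force())
bot.line_to(m+.06*Z,r,.15)
c=bot.read_camera("wrist"); cv2.imwrite("pics/w4.png",c["pixels"]); c=bot.read_camera("side");crop(c,260,190,400,290,"s4"); print(bot.current_clock(),bot.current_opening()*92)
E
```

```text
((413.9178466796875, 250.63255310058594), (20.680452346801758, 62.33100128173828), 10.007980346679688) [ 0.39212773 -0.28843868  0.024     ]
[-0.67176621 -0.67847277  0.1032371 ] 13.1083
35.54930552987144 [-0.41606743  1.13957755  3.82415378]
s4 scale 5.642857142857143
14.2167 35.84807204022615
```

View pics/w4.png

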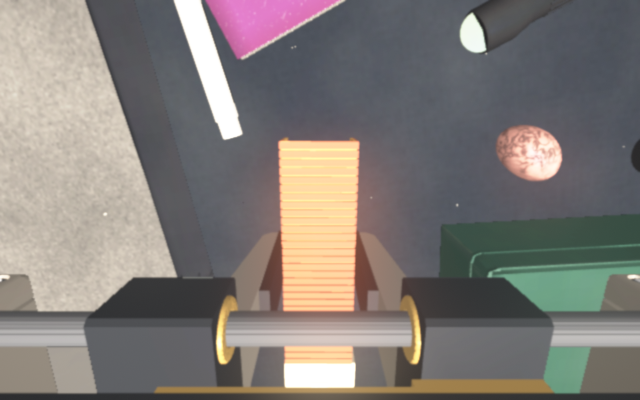

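View pics/s4.png

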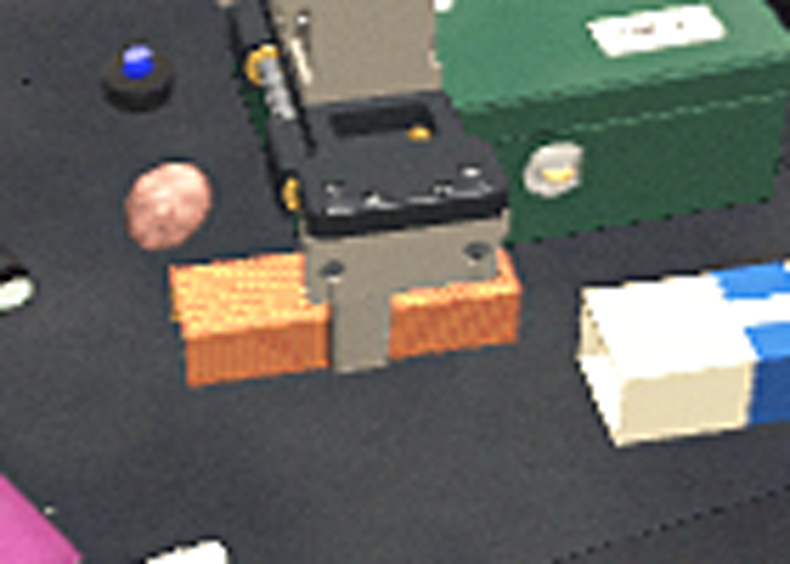

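```bash
python3 - <<'E'
from h import *
c=bot.read_camera("wrist"); T=bot.current_ee_pos(); R=Ro.from_rotvec(bot.current_tool_rot()).as_matrix(); z=T[2]+.0205
for p in [(279,142),(359,142),(285,362),(354,362)]: print(p,(R.T@(onz(c,*p,z)-T)).round(4))
E
```

```text
(279, 142) [-0.0162 -0.0595 -0.0204]
(359, 142) [ 0.0196 -0.0595 -0.0203]
(285, 362) [-0.0165  0.0574 -0.0207]
(354, 362) [ 0.0207  0.0575 -0.0206]
```

```bash
python3 - <<'E'
from h import *
Z=np.array([0,0,1.]); a=np.radians(2.0); u=np.array([np.cos(a),np.sin(a),0]); r=rot(np.pi/2+a)
S=np.array([.4518,.0955,0])
p=bot.current_ee_pos(); bot.line_to([p[0],p[1],.16],None,.25)
bot.goto(S+.022*u+.15*Z,r)
bot.line_to(S+.022*u+.068*Z,r,.12)
c=bot.read_camera("wrist"); np.save("w5.npy",c,allow_pickle=True); cv2.imwrite("pics/w5.png",c["pixels"])
c=bot.read_camera("side");crop(c,225,110,365,190,"s5"); print(bot.current_clock(),bot.current_opening()*92,bot.current_contact_force(),bot.current_ee_pos())
E
```

```text
s5 scale 5.642857142857143
17.2083 35.64059677524842 [-0.76956053  0.05275378 -0.55231425] [0.47477489 0.09616127 0.06908039]
```

View pics/w5.png

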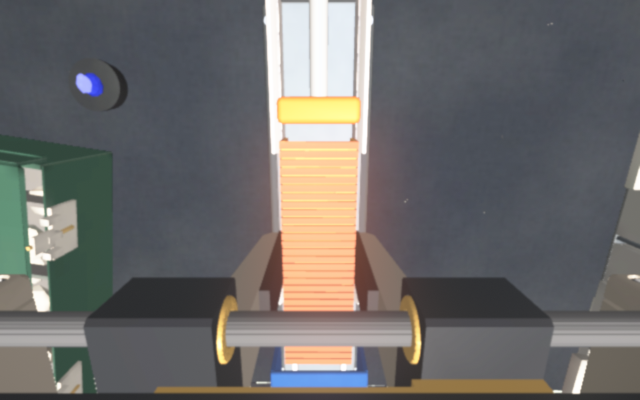

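View pics/s5.png

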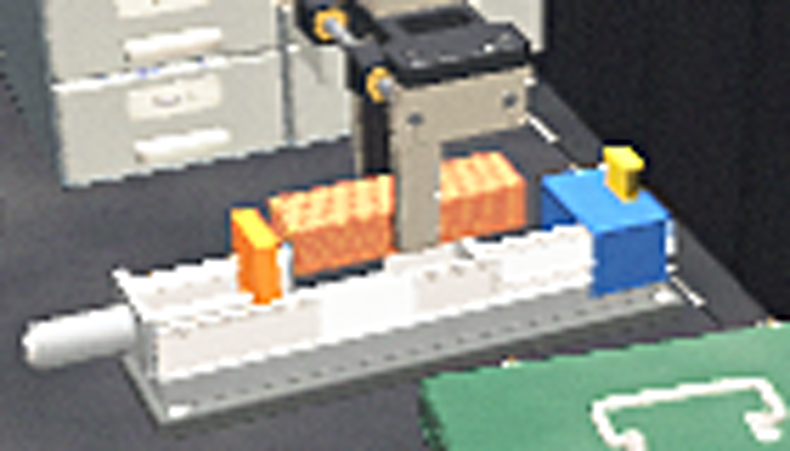

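Both views show the strip end centred on the follower (columns 279–359 against 277–361), with a gap before contact. I'll push back, then lower in steps with force checks.

```bash
python3 - <<'E'
from h import *
Z=np.array([0,0,1.]); a=np.radians(2.0); u=np.array([np.cos(a),np.sin(a),0]); r=rot(np.pi/2+a)
S=np.array([.4518,.0955,0])
bot.set_gripper(0,50)
bot.line_to(S+.022*u+.0645*Z,r,.08)
bot.line_to(S-.006*u+.0645*Z,r,.06); print(bot.current_contact_force(),bot.current_ee_pos(),bot.current_opening()*92)
c=bot.read_camera("wrist"); np.save("w6.npy",c,allow_pickle=True); cv2.imwrite("pics/w6.png",c["pixels"])
c=bot.read_camera("side");crop(c,225,110,365,190,"s6"); print(bot.current_clock())
E
```

```text
[ 3.45485673  0.22354919 -0.62057161] [0.44629092 0.09520146 0.06489617] 35.799397797566265
s6 scale 5.642857142857143
18.3917
```

View pics/w6.png

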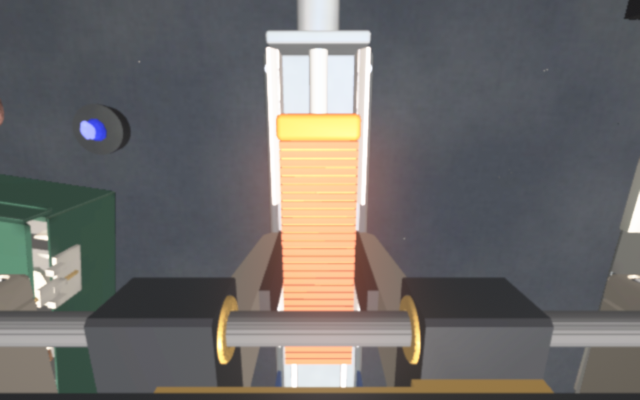

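View pics/s6.png

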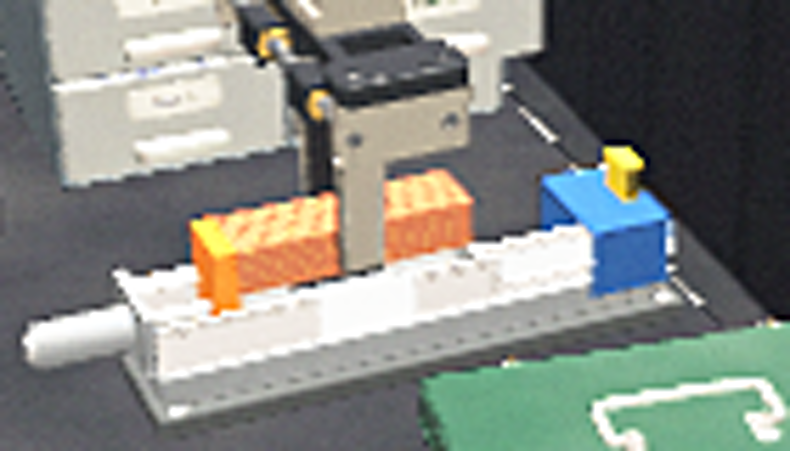

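```bash
python3 - <<'E'
from h import *
c=np.load("w6.npy",allow_pickle=True).item()
print(onz(c,319,140,.0855), onz(c,319,362,.0855)," w5 follower face:",onz(np.load("w5.npy",allow_pickle=True).item(),319,123,.086))
E
```

```text
[0.38606269 0.0947985  0.0855    ] [0.5039967  0.09899754 0.0855    ]  w5 follower face: [0.40702317 0.09541854 0.086     ]
```

```bash
python3 - <<'E'
from h import *
Z=np.array([0,0,1.]); a=np.radians(2.0); u=np.array([np.cos(a),np.sin(a),0]); r=rot(np.pi/2+a)
S=np.array([.4518,.0955,0])
for z in (.055,.048,.042,.038,.0355,.034):
    bot.line_to(S-.006*u+z*Z,r,.05); f=bot.current_contact_force(); print(z,f.round(2),bot.current_ee_pos().round(4),round(bot.current_opening()*92,2))
    if abs(f[2])>15 or abs(f[1])>12: break
c=bot.read_camera("wrist"); np.save("w7.npy",c,allow_pickle=True); cv2.imwrite("pics/w7.png",c["pixels"])
c=bot.read_camera("side");crop(c,225,110,365,190,"s7"); print(bot.current_clock())
E
```

```text
0.055 [ 4.83 -0.45 -4.58] [0.4454 0.0953 0.0543] 35.53
0.048 [ 4.22 -1.26 -3.33] [0.4453 0.0954 0.0474] 35.77
0.042 [ 4.98 -0.18 -3.97] [0.4455 0.0953 0.0416] 35.28
0.038 [ 4.23  0.29 -1.24] [0.4457 0.0953 0.0378] 35.85
0.0355 [ 4.16 -0.79 -0.2 ] [0.4458 0.0953 0.0355] 35.72
0.034 [3.92 1.14 1.41] [0.4461 0.0953 0.0341] 35.62
s7 scale 5.642857142857143
20.1417
```

View pics/w7.png

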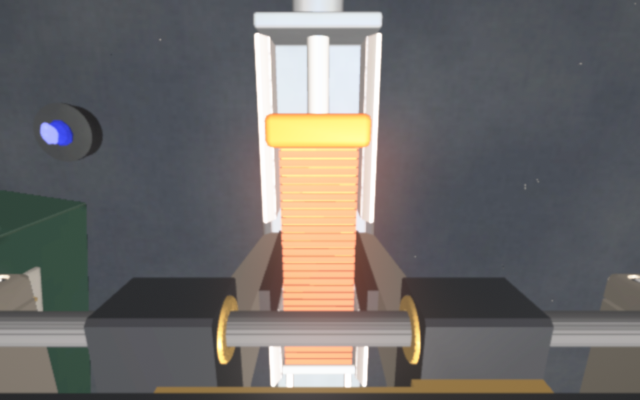

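View pics/s7.png

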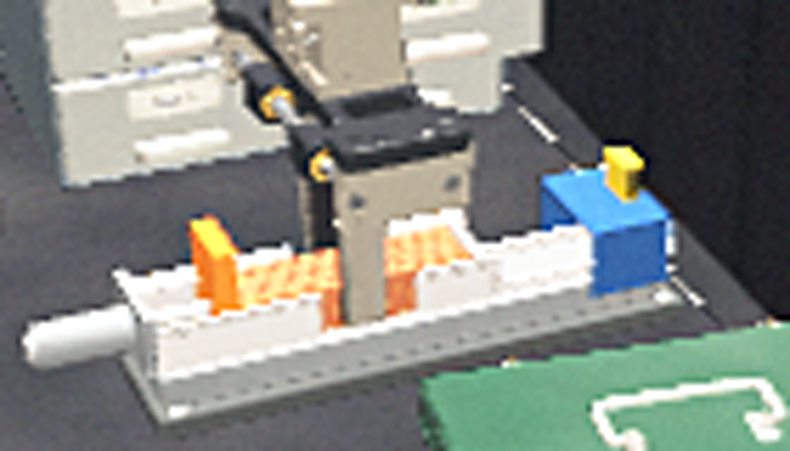

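```bash
python3 - <<'E'
from h import *
Z=np.array([0,0,1.]); a=np.radians(2.0); u=np.array([np.cos(a),np.sin(a),0]); r=rot(np.pi/2+a)
S=np.array([.4518,.0955,0])
bot.line_to(S-.006*u+.0333*Z,r,.03); print(bot.current_contact_force())
bot.set_gripper(.55); bot.hold(.3); print(bot.current_contact_force(),bot.current_opening()*92)
bot.line_to(S-.006*u+.12*Z,r,.15)
bot.goto(S-.016*u+.20*Z,r)
c=bot.read_camera("wrist"); np.save("w8.npy",c,allow_pickle=True); crop(c,265,70,375,270,"w8")
c=bot.read_camera("side");crop(c,225,110,365,190,"s8"); print(bot.current_clock())
E
```

```text
[1.28054017 0.65552063 8.04676278]
[-0.16076026 -0.60836435  0.22246854] 50.63559435432109
w8 scale 2.95
s8 scale 5.642857142857143
22.35
```

View pics/w8.png

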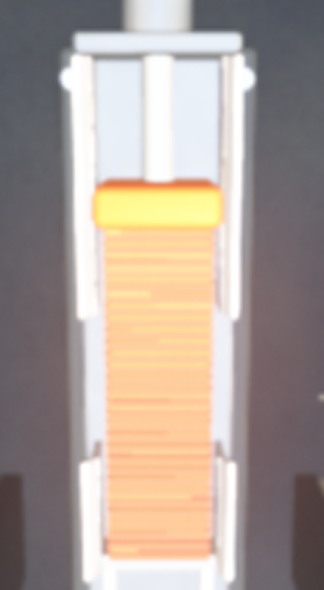

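View pics/s8.png

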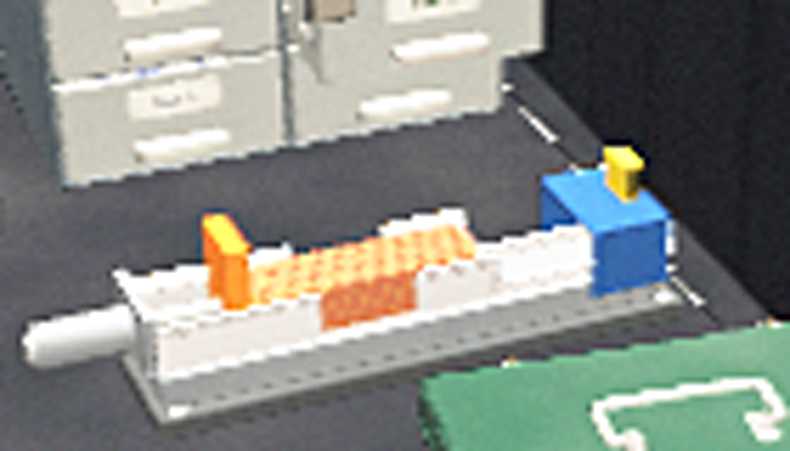

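The strip lies flat between the walls, with its front end on the lip (crop row 557) and the follower against its rear (row 227). Next is the cover.

```bash
python3 - <<'E'
from h import *
Z=np.array([0,0,1.]); a=np.radians(2.0); u=np.array([np.cos(a),np.sin(a),0]); r=rot(np.pi/2+a)
S=np.array([.4518,.0955,0])
T=S+.1440*u
bot.goto(T+.12*Z,r)
bot.line_to(T+.066*Z,r,.1); print(bot.current_contact_force())
bot.set_gripper(0,25); print(bot.current_opening()*92,bot.current_contact_force(),bot.current_ee_pos())
c=bot.read_camera("side");crop(c,225,110,365,190,"s9")
for d in (.03,.06,.08,.085):
    bot.line_to(T-d*u+.066*Z,r,.08); print(d,bot.current_contact_force().round(2),bot.current_ee_pos().round(4))
    if abs(bot.current_contact_force()[0])>10: break
c=bot.read_camera("side");crop(c,225,110,365,190,"s10"); print(bot.current_clock())
E
```

```text
[ 0.33858021 -0.55810082  0.79534647]
23.96070529146904 [-0.56272223  1.46763111  1.5422189 ] [0.59602458 0.10061583 0.06642323]
s9 scale 5.642857142857143
0.03 [-2.15  0.19  6.48] [0.5654 0.0995 0.0663]
0.06 [-1.77  0.94  6.57] [0.5356 0.0984 0.0663]
0.08 [-1.77  0.01  6.79] [0.5154 0.0977 0.0663]
0.085 [-0.04  0.42  5.91] [0.5108 0.0975 0.0663]
s10 scale 5.642857142857143
26.1083
```

View pics/s9.png

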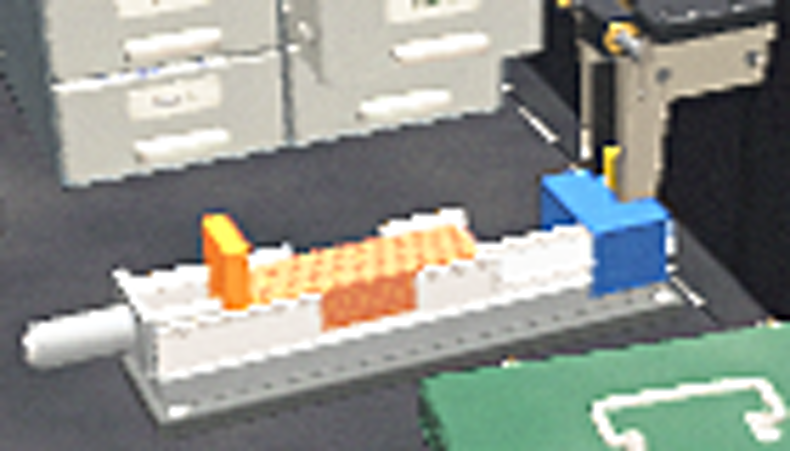

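View pics/s10.png

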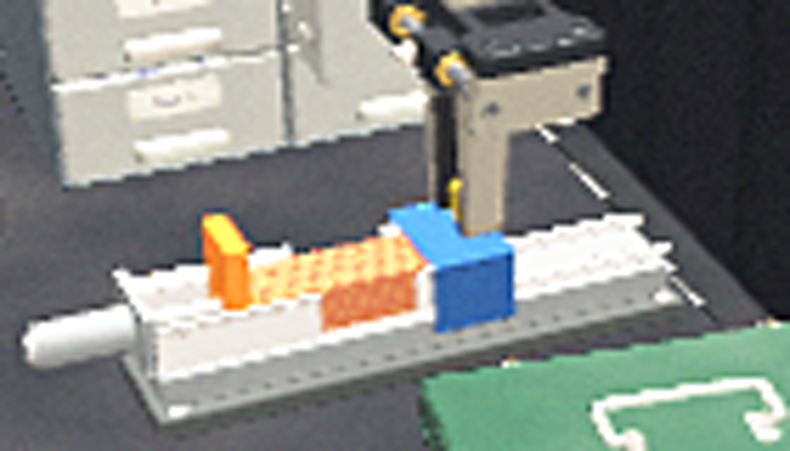

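```bash
python3 - <<'E'
from h import *
Z=np.array([0,0,1.]); a=np.radians(2.0); u=np.array([np.cos(a),np.sin(a),0]); r=rot(np.pi/2+a)
T=np.array([.4518,.0955,0])+.1440*u
for d in np.arange(.0865,.098,.0015):
    bot.line_to(T-d*u+.066*Z,r,.05); f=bot.current_contact_force(); print(round(d,4),f.round(2),bot.current_ee_pos().round(4))
    if abs(f[0])>9: break
c=bot.read_camera("side");crop(c,225,110,365,190,"s11"); print(bot.current_clock())
E
```

```text
0.0865 [0.35 0.88 5.59] [0.5096 0.0975 0.0663]
0.088 [2.07 1.24 5.94] [0.5081 0.0974 0.0663]
0.0895 [1.81 1.71 5.82] [0.5065 0.0974 0.0663]
0.091 [0.91 0.63 6.05] [0.5049 0.0973 0.0663]
0.0925 [6.43 1.13 0.86] [0.5046 0.0973 0.0664]
0.094 [11.51  1.79 -2.62] [0.5045 0.0973 0.0664]
s11 scale 5.642857142857143
27.6583
```

View pics/s11.png

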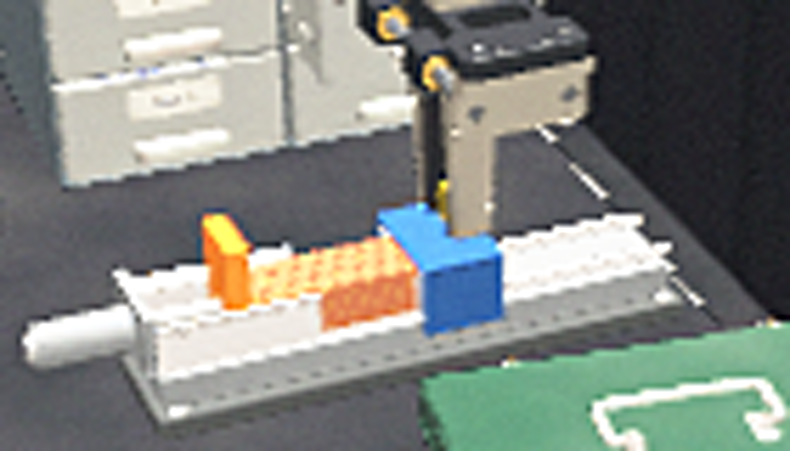

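It reached a firm stop after about 91 mm of travel, with the cover's rear edge at the front of the finger gap as specified. I'll release, retreat and check.

```bash
python3 - <<'E'
from h import *
bot.set_gripper(.6); p=bot.current_ee_pos(); print(bot.current_contact_force())
bot.line_to([p[0],p[1],.15],None,.15)
bot.goto([.42,.0945,.22],rot(np.radians(92)))
c=bot.read_camera("wrist"); np.save("w12.npy",c,allow_pickle=True); crop(c,240,70,400,270,"w12")
s=bot.read_camera("side");crop(s,225,110,425,275,"s12"); print(bot.current_clock())
for lo,hi,b,z,n in [((95,120,80),(125,255,255),(270,180,370,290),.061,"blue"),((22,100,120),(35,255,255),(290,180,350,290),.083,"yel")]:
    for q in masks(c,lo,hi,b,20):
        x,y,w,h=cv2.boundingRect(q); print(n,(x,y,w,h),onz(c,x+w/2-.5,y-.5,z),onz(c,x+w/2-.5,y+h-.5,z))
E
```

```text
[-0.7468665  -0.15125141 -0.47953553]
w12 scale 2.95
s12 scale 3.5757575757575757
29.6
blue (289, 237, 59, 37) [0.47447322 0.09762985 0.061     ] [0.51752595 0.09912476 0.061     ]
yel (307, 265, 23, 11) [0.49616007 0.09837961 0.083     ] [0.50840551 0.09880481 0.083     ]
```

View pics/w12.png

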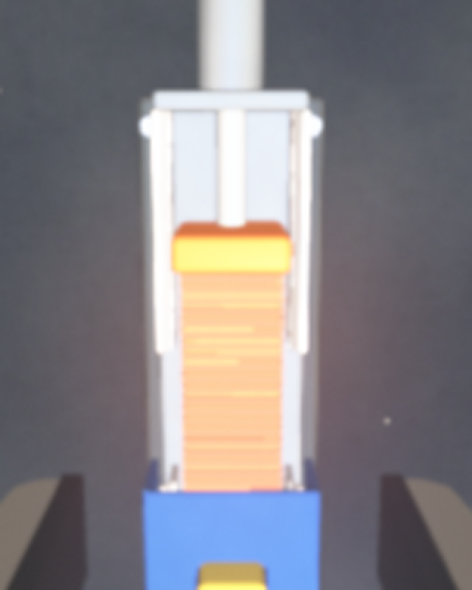

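View pics/s12.png

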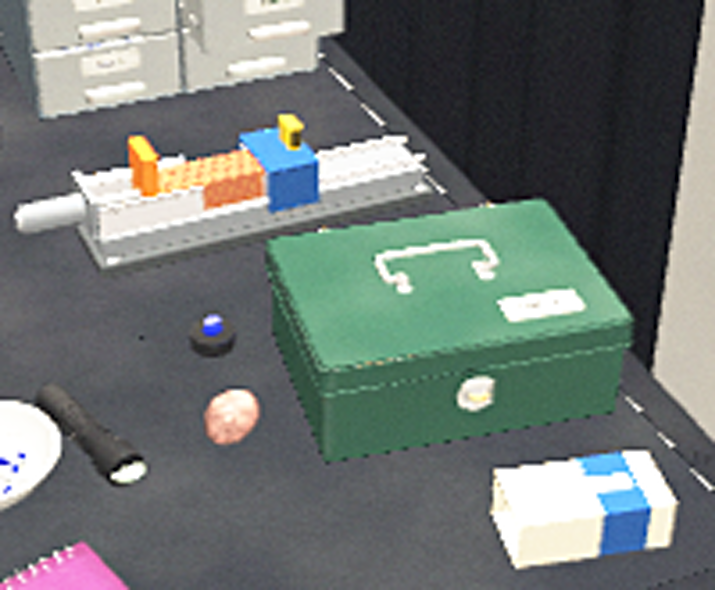

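```bash
python3 - <<'E'
from h import *
bot.job_done(); print(bot.current_clock())
E
```

```text
the job is handed in; nothing more can be done
the job is handed in; nothing more can be done
```

I loaded the stapler, closed its cover and handed the job in at about 30 s of the 58 s allowed; no verdict was reported.

**What I did:** I drew the strip straight out of the carton by its end. I laid it flat with its far end about 35 mm clear of the mouth, let go, and took it again by its middle. With its end I pushed the follower back about 21 mm, measured in the image. I lowered the strip behind the lip until it touched the channel floor (8 N) and let go. I then closed the cover by its yellow tab until it met a firm stop, about 91 mm along, and let go.

**Last checks:**
- **Strip:** in the wrist and side views it lies flat between the walls. Its front end was on the lip before the cover went over it, and the follower is against its rear end.
- **Cover:** its rear edge measures x = 0.4745 m against 0.4738 m expected when closed, so it is closed within measuring error.
- **Bystanders:** the palm stone and the gem jar look undisturbed and nothing touched them. I compared them by eye only and did not re-measure them.
- **Contact and forces:** the gripper was well clear at hand-in. The largest force I read between moves was about 12 N, against the cover's stop.

**Disagreement:** the wrist camera read about 2 mm to one side compared with the top camera and the held strip. I used the corrected sideways position, and the picture above the channel showed the strip centred on the follower.

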